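Lever up a lamp unit's heavy base on an optical table

TASK

Pick up the long flat pry bar, lay it across the tall fulcrum block with its tip under the front edge of the lamp unit's base plate, and push the bar's free end down so that the front edge is levered up by at least 1 cm. The stiff hinges keep the plate up; then let go of everything, the bar may stay where it is.

Things in the scene. Friction and masses are not known exactly. Their poses are not given: they have to be found in the camera images.
- bar_mid (a point): Middle (half-way along and up, also the centre of mass) of the loose pry bar: straight flat steel, 280 mm long (x), 20 mm wide (y), 12 mm thick (z), about 0.5 kg, flat on the table. +x points along it to the bare chisel tip (last 24 mm only 8 mm thick, top face flush); the other, free end has an 85 mm black rubber grip of the same section.
- fulcrum: Fulcrum block fixed to the table before the lamp unit: dark steel, 70 mm high, 64 mm wide (x), 36 mm deep (y), on a 110 mm wide, 10 mm high foot; a round ridge of radius 12 mm on top runs along x and the bar lies across it, along y. Origin: centre of its underside, on the table; +y points to the lamp unit.
- lip (a point): Middle of the lower front edge of the lamp unit's dark steel base plate (200 mm wide along x, 12 mm thick); at the start 92 mm above the table and 50 to 60 mm beyond the fulcrum's ridge. +y points into the unit. Below the edge 140 mm of width is free for the bar; posts stand 85 mm to either side, 35 mm behind the edge. Tip 20 to 30 mm under the edge suits.
- lamp_base (a joint): Tilt of base plate and white lamp housing (6 kg; 104 mm high over the plate's underside, handle to 130 mm, starting 95 mm behind the edge), rad, 0 level, growing as the front edge rises; hinges 220 mm behind the edge, so stiff that it stays where left. Lifting takes 25 to 35 N at the edge: push down 15 to 20 N within 40 mm of the bar's free end, nearly to the table, for 15 to 20 mm of rise.
Not all that is in view belongs to the job. What is shaped like the fulcrum but orange or pink is not meant.

How it is judged:
On the way:
1. the front edge is up at least 5 mm while the bar bears on the fulcrum block with more than 15 N (height (world z) of lip above 0.097 m and contact force between bar and fulcrum above 15 N), for 0.1 s.
At the end, for the whole second after the job is handed in: The front edge of the base plate stays at least 10 mm above where it started (over 102 mm above the table), and the bar is let go and at rest, wherever it lies (height (world z) of lip above 0.102 m and linear speed of bar below 0.03 m/s); the robot touches nothing.
It also fails if it takes over 51 s, if anything falls off the work surface, if the arm or the gripper's body presses on something with over 40 N, if the wrist force passes 120 N, or if a joint passes its speed limit or range.

ROBOT

A 6-joint arm with a two-finger parallel gripper is mounted at the origin on the work surface. World frame = base frame: x ahead of the robot, y to its left, z up, the work surface at z = 0. Lengths are in m, angles in rad, forces in N, time in s.
With the tool pointing down it reaches from about 0.3 to 0.775 m from the base axis. Payload 14.6 kg.
Tool frame: the origin (TCP) lies on the centre line of the jaws, within the pads' length; the fingertips stand 19 mm ahead of it and the grasp point (between the pads) is the TCP; y points along the fingers, x is the direction in which the jaws open and shut, and the axes are right-handed (so a half turn about y gives the same grasp; the last joint's range is limited). The gripper opens to 94 mm and grips with 3 to 60 N. Pads are 16 mm wide; open, the fingers measure 119 mm over their backs; the gripper's body (75 mm by 177 mm) begins 78 mm behind the grasp point.
Start: joints at [1.223, 0.3, 1.521, -0, 1.321, -0.067], TCP at [0.152, 0.528, 0.224] pointing down, gripper open.
Joint ranges: [-3.03, 3.03], [-0.79, 2.21], [0.23, 2.52], [-1.04, 4.18], [0, 3.07], [-2.55, 2.55]. Speed limits (rad/s): [2.22, 2.22, 2.57, 3.14, 3.14, 3.14].

INTERFACE

Orientations are given as [roll, pitch, yaw] about the fixed x, y, z axes, in that order (R = Rz(yaw) Ry(pitch) Rx(roll)).
In Python, from station import get_obs, cams, workorder gives the robot as it stands.
- The arm moves only by the shell command python3 -m handwheel 'ROWS' [FORCE]. ROWS is JSON, a list of rows, each an object of numbers: "fingers": the opening, from -1 (shut) to 1 (fully open); "x", "y", "z": the shift along the tool's x, y, z in m; "spin": the turn about the tool's y in degrees. In form: [{"fingers": .., "x": .., "y": .., "z": .., "spin": ..}, ...]. A call has exactly 10 rows; each row is the pose to reach, as a shift and turn from the pose commanded when the call began, along the tool's axes at that moment; what a row does not reach only later rows make up. A row lasts 1/10 s, in which the tool goes at most 50 mm and 8.59 degrees, less where a joint would pass 70% of its speed; a pose out of reach is approached as far as the arm can. A call with a gripper value outside its range is refused whole. The fingers move at their own pace and stop on an object; FORCE is the grip in N (left out, the last holds). Time passes only in rows, so rows that repeat a pose let the fingers close, or fill a call up. It gives the time, the measured TCP pose, the force and the opening at its end, in the units of the state.
- get_obs(): the state, without advancing time (a new reading comes with each control period).
- cams.camera(name): name is "scene" or "side" or "wrist"; returns (picture, depth): 384x512x3 uint8, red, green, blue; 384x512 float32, m along the optical axis (not along the pixel's ray), 0 where there is no reading.
- cams.get_calibration(name): a dict with "fx", "fy", "cx", "cy" (pixels), "view" (4x4, takes a point from world to camera coordinates). Camera axes: x right, y down, z forward; pixel columns grow to the right and rows downward; lengths in m; the calibration is good to about 2 mm. A picture is of the moment at which its call begins: read the wrist's pose just before it. get_calibration takes no time and is no camera call; for the wrist camera it gives the pose at the moment of the call.
- workorder.hand_in(): hands the job in, once; it reports no verdict.
The state is a dict: "time_s": time; "qpos": joint angles; "joint_vel": joint speeds; "tau": joint torques, N m; "ee_pos": TCP position; "eef_rot": TCP orientation; "force": force on the tool from outside, world axes, zero at the start; "moment": the same for the moment, N m; "grip_width": finger opening in m.
Only numpy, scipy, OpenCV 4.12 (cv2) and the standard library are available. Lean on these libraries where they do the work, as an engineer would, in place of code of your own. Each camera call takes 0.05 s, during which the arm holds its last target. There are 200 camera calls.

## Working session

There is one attempt and no reset: what is moved stays moved. The work goes in short steps, Python scripts to look and compute and a shell command to move; the robot and the scene stay as the last step left them, time stands still between calls to the robot, and variables do not carry over. Pictures are saved under pics/ and viewed, about 8 in all and at most 12, crops included, and the job is handed in when it is done.

```bash
mkdir -p pics; ls; cat > h.py <<'E'
import numpy as np, cv2
from station import get_obs, cams, workorder
def shot(n,fn):
    c=cams.get_calibration(n); p,d=cams.camera(n); cv2.imwrite('pics/'+fn+'.png',p[:,:,::-1]); np.savez('pics/'+fn+'.npz',p=p,d=d,**{k:np.array(c[k]) for k in c}); return p,d,c
def load(fn):
    z=np.load('pics/'+fn+'.npz'); return z['p'],z['d'],z
def cloud(d,c):
    v,u=np.indices(d.shape); P=np.stack([(u-c['cx'])/c['fx']*d,(v-c['cy'])/c['fy']*d,d],-1)
    V=np.array(c['view']); return (P-V[:3,3])@V[:3,:3]
def ray(u,v,c,z):
    V=np.array(c['view']);R=V[:3,:3];o=-R.T@V[:3,3]; r=R.T@np.array([(u-c['cx'])/c['fx'],(v-c['cy'])/c['fy'],1]); return o+r*(z-o[2])/r[2]
def proj(P,c):
    V=np.array(c['view']);q=V[:3,:3]@np.array(P)+V[:3,3]; return c['fx']*q[0]/q[2]+c['cx'],c['fy']*q[1]/q[2]+c['cy']
E
python3 - <<'E'
from h import *
print(get_obs())
for n in ['scene','side']:
    p,d,c=shot(n,n+'0'); print(n,np.linalg.inv(c['view']).round(3).tolist(),c['fx'])
a=cv2.imread('pics/scene0.png');b=cv2.imread('pics/side0.png')
cv2.imwrite('pics/both.png',cv2.resize(np.vstack([a,b]),(800,1200))[:1200]) 
E
```

```text
pics
{'time_s': 0.0, 'qpos': array([ 1.22342775e+00,  3.00454640e-01,  1.52158046e+00,  1.17238035e-05,
        1.32074158e+00, -6.66253788e-02]), 'joint_vel': array([ 0.0012006 ,  0.00026606, -0.00069391, -0.00176573,  0.00060154,
        0.00098011]), 'tau': array([ 1.46595667e-04, -5.31804836e+01, -3.52739775e+01,  7.09120464e-02,
        2.43364874e-02, -8.47310753e-05]), 'ee_pos': array([0.15231617, 0.52822674, 0.22389562]), 'eef_rot': array([-1.57070617e+00,  1.18063946e-03,  1.29005027e+00]), 'force': array([-0.09608704, -1.58031012, -0.08874347]), 'moment': array([ 0.03652339, -0.01736871,  0.02448624]), 'grip_width': 0.09412832659861937}
scene [[0.26, 0.668, -0.697, 1.15], [0.965, -0.164, 0.202, -0.148], [0.021, -0.726, -0.688, 0.62], [0.0, 0.0, 0.0, 1.0]] 351.8951469035195
side [[0.977, -0.12, 0.177, 0.382], [-0.213, -0.495, 0.842, -1.051], [-0.013, -0.861, -0.509, 0.707], [0.0, 0.0, 0.0, 1.0]] 494.3112240597115
```

View pics/scene0.png

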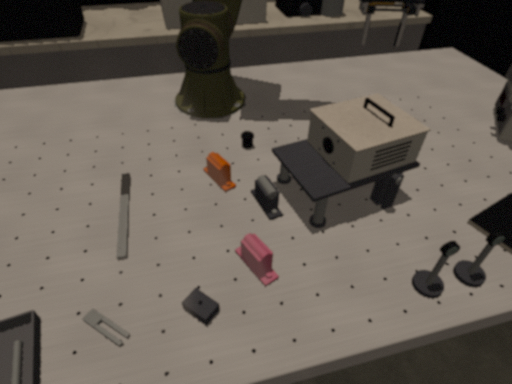

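View pics/side0.png

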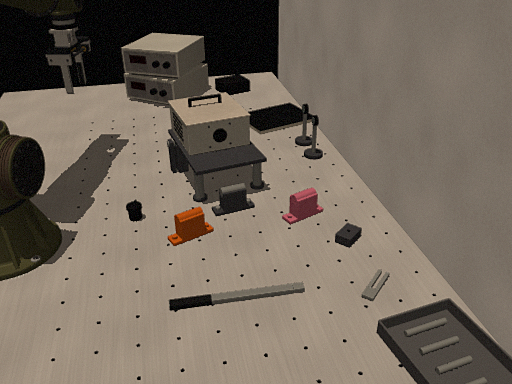

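The scene view shows the bar from about (125,175) at its grip to (122,255) at its tip. The dark fulcrum is at (266,195), the lamp plate spans (275,147)–(345,190), and the orange (219,170) and pink (257,257) blocks are decoys. In the side view the bar runs (170,303)–(303,288) and the fulcrum is at (233,198).

```bash
python3 - <<'E'
from h import *
out=[]
for n in ['scene0','side0']:
    p,d,c=load(n); W=cloud(d,c); W[d==0]=np.nan; z=W[...,2]
    print(n,'table z',np.nanmedian(z[np.abs(z)<.02]).round(4))
    boxes={'scene0':dict(bar=(105,168,140,260),ful=(245,165,290,222),plate=(268,135,350,195)),'side0':dict(bar=(160,275,312,315),ful=(208,178,258,216),plate=(165,135,270,172))}[n]
    for k,(u0,v0,u1,v1) in boxes.items():
        w=W[v0:v1,u0:u1].reshape(-1,3)
        lo,hi=dict(bar=(.007,.02),ful=(.055,.08),plate=(.098,.112))[k]
        q=w[(w[:,2]>lo)&(w[:,2]<hi)].astype(np.float32)
        if len(q)<5: print(k,len(q));continue
        r=cv2.minAreaRect(q[:,:2].copy()); print(k,len(q),'zmed',np.median(q[:,2]).round(4),'zmax',q[:,2].max().round(4),'rect c',np.round(r[0],4),'size',np.round(r[1],4),'ang',round(r[2],2)); print('   corners',cv2.boxPoints(r).round(3).tolist())
E
```

```text
scene0 table z 0.0018
bar 799 zmed 0.0131 zmax 0.0175 rect c [ 0.5032 -0.2918] size [0.0207 0.2818] ang 88.19
   corners [[0.3619999885559082, -0.2980000078678131], [0.6439999938011169, -0.3070000112056732], [0.6439999938011169, -0.28600001335144043], [0.3630000054836273, -0.2770000100135803]]
ful 350 zmed 0.065 zmax 0.0748 rect c [0.5283 0.0575] size [0.0619 0.1269] ang 66.94
   corners [[0.4580000042915344, 0.05400000140070915], [0.574999988079071, 0.004000000189989805], [0.5989999771118164, 0.061000000685453415], [0.4819999933242798, 0.11100000143051147]]
plate 2411 zmed 0.1059 zmax 0.112 rect c [0.5555 0.1506] size [0.2044 0.1049] ang 9.73
   corners [[0.44600000977516174, 0.1850000023841858], [0.46399998664855957, 0.0820000022649765], [0.6650000214576721, 0.11599999666213989], [0.6470000147819519, 0.2199999988079071]]
side0 table z -0.0002
bar 1120 zmed 0.0112 zmax 0.0158 rect c [ 0.5042 -0.2944] size [0.0257 0.279 ] ang 88.55
   corners [[0.36399999260902405, -0.30399999022483826], [0.6430000066757202, -0.3109999895095825], [0.6439999938011169, -0.2849999964237213], [0.36500000953674316, -0.27799999713897705]]
ful 225 zmed 0.0633 zmax 0.0717 rect c [0.5564 0.0402] size [0.0657 0.0342] ang 4.14
   corners [[0.5220000147819519, 0.054999999701976776], [0.5249999761581421, 0.020999999716877937], [0.5899999737739563, 0.026000000536441803], [0.5879999995231628, 0.05999999865889549]]
plate 1609 zmed 0.1034 zmax 0.1119 rect c [0.5349 0.2195] size [0.2185 0.2629] ang 10.96
   corners [[0.40299999713897705, 0.328000009059906], [0.453000009059906, 0.07000000029802322], [0.6669999957084656, 0.11100000143051147], [0.6169999837875366, 0.36899998784065247]]
```

Both views agree: the bar's middle is at (0.503,-0.293) with its tip toward +x, and the lip is at about (0.564,0.099) with the plate turned about 9.7°. The fulcrum is at about (0.556,0.040), and the ridge-to-lip distance of 57 mm is within the given 50–60 mm. The plan is to grasp at tool yaw -92° and place at about +10°, so I start moving above the bar.

```bash
cat >> h.py <<'E'
def to(x,y,z,yawdeg):
    o=get_obs(); from scipy.spatial.transform import Rotation as Ro
    R=Ro.from_euler('xyz',o['eef_rot']).as_matrix(); s=R.T@(np.array([x,y,z])-o['ee_pos'])
    yaw=np.degrees(np.arctan2(R[1,0],R[0,0])); sp=-((yawdeg-yaw+180)%360-180)
    print('t',round(o['time_s'],2),'pos',o['ee_pos'].round(4),'yaw',yaw.round(2),'q6',o['qpos'][5].round(2),'F',o['force'].round(1),'w',round(o['grip_width'],4),'=> shift',s.round(4),'spin',round(sp,2))
E
python3 -m handwheel '[{"fingers":1,"x":-0.03,"y":-0.003,"z":-0.025,"spin":8},{"fingers":1,"x":-0.065,"y":-0.006,"z":-0.053,"spin":16},{"fingers":1,"x":-0.1,"y":-0.01,"z":-0.082,"spin":24},{"fingers":1,"x":-0.135,"y":-0.015,"z":-0.11,"spin":32},{"fingers":1,"x":-0.17,"y":-0.02,"z":-0.139,"spin":40},{"fingers":1,"x":-0.205,"y":-0.02,"z":-0.168,"spin":48},{"fingers":1,"x":-0.24,"y":-0.02,"z":-0.196,"spin":56},{"fingers":1,"x":-0.275,"y":-0.02,"z":-0.225,"spin":64},{"fingers":1,"x":-0.31,"y":-0.02,"z":-0.254,"spin":72},{"fingers":1,"x":-0.34,"y":-0.02,"z":-0.278,"spin":80}]'; python3 -c "
from h import *
to(0.503,-0.293,0.2,-91.7)"
```

```text
time_s: 1.1
ee_pos: [0.3256, 0.1227, 0.2445]
eef_rot: [-1.571, -0.0, -0.112]
force: [0.2, -0.3, -1.0]
grip_width: 0.0941
t 1.1 pos [0.3256 0.1227 0.2445] yaw -6.44 q6 0.37 F [ 0.2 -0.3 -1. ] w 0.0941 => shift [ 0.2229  0.0446 -0.3932] spin 85.26
```

```bash
python3 -m handwheel '[{"fingers":1,"x":0.022,"y":0.004,"z":-0.039,"spin":8.5},{"fingers":1,"x":0.044,"y":0.008,"z":-0.078,"spin":17},{"fingers":1,"x":0.066,"y":0.012,"z":-0.117,"spin":25.5},{"fingers":1,"x":0.088,"y":0.016,"z":-0.156,"spin":34},{"fingers":1,"x":0.11,"y":0.02,"z":-0.196,"spin":42.5},{"fingers":1,"x":0.133,"y":0.025,"z":-0.235,"spin":51},{"fingers":1,"x":0.156,"y":0.03,"z":-0.275,"spin":59.5},{"fingers":1,"x":0.178,"y":0.035,"z":-0.314,"spin":68},{"fingers":1,"x":0.2,"y":0.04,"z":-0.354,"spin":76.5},{"fingers":1,"x":0.223,"y":0.045,"z":-0.393,"spin":85}]'; python3 -c "
from h import *
p,d,c=shot('wrist','wrist1')
to(0.503,-0.293,0.006,-91.7)
W=cloud(d,c);W[d==0]=np.nan
q=W[(W[...,2]>.006)&(W[...,2]<.02)&(abs(W[...,1]+.293)<.05)].astype(np.float32)
print(len(q),np.median(q,0))
r=cv2.minAreaRect(q[:,:2].copy());print(r,np.linalg.inv(c['view']).round(3).tolist())
p,d,c=shot('side','side1');W=cloud(d,c)
"
```

```text
time_s: 2.1
ee_pos: [0.5056, -0.2916, 0.1988]
eef_rot: [-1.571, 0.0, -1.596]
force: [0.5, 0.9, 0.5]
grip_width: 0.0939
t 2.15 pos [ 0.5066 -0.2961  0.1967] yaw -92.15 q6 1.02 F [ 0.3 -4.3 -0.7] w 0.094 => shift [-0.0029  0.1907 -0.0033] spin -0.45
4729 [ 0.5233912  -0.2909044   0.01206829]
((0.5026248693466187, -0.29077669978141785), (0.019721483811736107, 0.28005820512771606), 88.21478271484375) [[-0.025, -0.966, -0.259, 0.58], [-1.0, 0.025, 0.006, -0.291], [0.0, 0.259, -0.966, 0.359], [0.0, 0.0, 0.0, 1.0]]
```

View pics/wrist1.png

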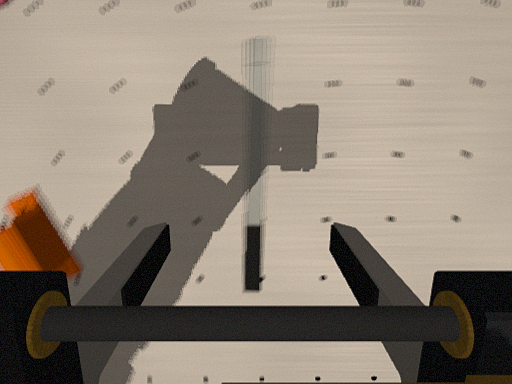

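The wrist view shows the bar upright at columns 245–270, centred between the fingers, with the rubber grip at the bottom (253,258). It measures 280 × 20 mm, as it should. I descend part way and settle.

```bash
python3 -m handwheel '[{"fingers":1,"x":0,"y":0.03,"z":-0.001,"spin":-0.2},{"fingers":1,"x":-0.002,"y":0.06,"z":-0.003,"spin":-0.3},{"fingers":1,"x":-0.003,"y":0.09,"z":-0.004,"spin":-0.4},{"fingers":0,"x":-0.003,"y":0.12,"z":-0.004,"spin":-0.4},{"fingers":0,"x":-0.003,"y":0.14,"z":-0.004,"spin":-0.4},{"fingers":0,"x":-0.003,"y":0.14,"z":-0.004,"spin":-0.4},{"fingers":0,"x":-0.003,"y":0.14,"z":-0.004,"spin":-0.4},{"fingers":0,"x":-0.003,"y":0.14,"z":-0.004,"spin":-0.4},{"fingers":0,"x":-0.003,"y":0.14,"z":-0.004,"spin":-0.4},{"fingers":0,"x":-0.003,"y":0.14,"z":-0.004,"spin":-0.4}]' 40; python3 -c "
from h import *
to(0.5026,-0.2908,0.023,-91.8)"
```

```text
time_s: 3.2
ee_pos: [0.5017, -0.2868, 0.0603]
eef_rot: [-1.57, -0.001, -1.583]
force: [-0.5, 0.6, -0.6]
grip_width: 0.0472
t 3.2 pos [ 0.5017 -0.2868  0.0603] yaw -90.68 q6 1.0 F [-0.5  0.6 -0.6] w 0.0472 => shift [0.004  0.0373 0.0009] spin 1.12
```

```bash
python3 -m handwheel '[{"fingers":0,"x":0.002,"y":0.012,"z":0.001,"spin":1.1},{"fingers":0,"x":0.004,"y":0.025,"z":0.001,"spin":1.1},{"fingers":0,"x":0.004,"y":0.037,"z":0.001,"spin":1.1},{"fingers":0,"x":0.004,"y":0.037,"z":0.001,"spin":1.1},{"fingers":-1,"x":0.004,"y":0.037,"z":0.001,"spin":1.1},{"fingers":-1,"x":0.004,"y":0.037,"z":0.001,"spin":1.1},{"fingers":-1,"x":0.004,"y":0.037,"z":0.001,"spin":1.1},{"fingers":-1,"x":0.004,"y":0.037,"z":0.001,"spin":1.1},{"fingers":-1,"x":0.004,"y":0.037,"z":0.001,"spin":1.1},{"fingers":-1,"x":0.004,"y":0.037,"z":0.001,"spin":1.1}]' 50; python3 -c "
from h import *
to(0.5026,-0.2908,0.16,-91.8)"
```

```text
time_s: 4.2
ee_pos: [0.5025, -0.2908, 0.0227]
eef_rot: [-1.57, -0.0, -1.602]
force: [-0.3, -1.9, 0.1]
grip_width: 0.0191
t 4.2 pos [ 0.5025 -0.2908  0.0227] yaw -91.79 q6 1.01 F [-0.3 -1.9  0.1] w 0.0191 => shift [ 0.     -0.1373  0.0002] spin 0.01
```

Grasped at 19.1 mm. I lift and start turning.

```bash
python3 -m handwheel '[{"fingers":-1,"x":0,"y":-0.02,"z":0,"spin":0},{"fingers":-1,"x":0,"y":-0.05,"z":0,"spin":0},{"fingers":-1,"x":0,"y":-0.085,"z":0,"spin":0},{"fingers":-1,"x":-0.005,"y":-0.115,"z":0.002,"spin":-3},{"fingers":-1,"x":-0.017,"y":-0.13,"z":0.005,"spin":-9},{"fingers":-1,"x":-0.03,"y":-0.137,"z":0.01,"spin":-16},{"fingers":-1,"x":-0.045,"y":-0.137,"z":0.015,"spin":-23},{"fingers":-1,"x":-0.06,"y":-0.137,"z":0.02,"spin":-30},{"fingers":-1,"x":-0.075,"y":-0.137,"z":0.025,"spin":-37},{"fingers":-1,"x":-0.09,"y":-0.137,"z":0.03,"spin":-43}]'; python3 -c "
from h import *
to(0.57,-0.09,0.16,9.7)"
```

```text
time_s: 5.2
ee_pos: [0.5348, -0.2007, 0.1586]
eef_rot: [-1.571, 0.002, -0.847]
force: [-0.7, -0.2, -6.4]
grip_width: 0.0191
t 5.2 pos [ 0.5348 -0.2007  0.1586] yaw -48.5 q6 0.42 F [-0.7 -0.2 -6.4] w 0.0191 => shift [-0.0596 -0.0014  0.0996] spin -58.2
```

```bash
python3 -m handwheel '[{"fingers":-1,"x":-0.007,"y":-0.001,"z":0.012,"spin":-7},{"fingers":-1,"x":-0.014,"y":-0.001,"z":0.024,"spin":-14},{"fingers":-1,"x":-0.022,"y":-0.001,"z":0.037,"spin":-21.5},{"fingers":-1,"x":-0.03,"y":-0.001,"z":0.05,"spin":-29},{"fingers":-1,"x":-0.038,"y":-0.001,"z":0.063,"spin":-36.5},{"fingers":-1,"x":-0.045,"y":-0.001,"z":0.076,"spin":-44},{"fingers":-1,"x":-0.052,"y":-0.001,"z":0.088,"spin":-51},{"fingers":-1,"x":-0.06,"y":-0.001,"z":0.099,"spin":-58},{"fingers":-1,"x":-0.06,"y":-0.001,"z":0.099,"spin":-58},{"fingers":-1,"x":-0.06,"y":-0.001,"z":0.099,"spin":-58}]'; python3 - <<'E'
from h import *
to(0.57,-0.09,0.16,9.7)
for n in ['wrist','scene','side']:
    p,d,c=shot(n,n+'2');W=cloud(d,c);W[d==0]=np.nan
    to(0.57,-0.09,0.16,9.7)
    w=W.reshape(-1,3); rgb=p.reshape(-1,3).astype(int); 
    for k,m in dict(ful=(w[:,2]>.056)&(w[:,2]<.078)&(abs(w[:,0]-.556)<.06)&(abs(w[:,1]-.04)<.04)&(rgb.max(1)<90), foot=(w[:,2]>.006)&(w[:,2]<.014)&(abs(w[:,0]-.556)<.075)&(abs(w[:,1]-.04)<.04)&(rgb.max(1)<90),
       plate=(w[:,2]>.096)&(w[:,2]<.114)&(w[:,1]>.07)&(w[:,1]<.18)&(abs(w[:,0]-.55)<.15), bar=(w[:,2]>.125)&(w[:,2]<.152)&(abs(w[:,0]-.57)<.06)&(w[:,1]<.075)).items():
        q=w[m].astype(np.float32)
        if len(q)<20: print(n,k,len(q));continue
        r=cv2.minAreaRect(q[:,:2].copy()); print(n,k,len(q),'z',np.percentile(q[:,2],[5,50,95]).round(4),'c',np.round(r[0],4),np.round(r[1],4),round(r[2],2),cv2.boxPoints(r).round(3).tolist())
E
```

```text
time_s: 6.2
ee_pos: [0.5697, -0.0912, 0.1599]
eef_rot: [-1.57, 0.001, 0.158]
force: [0.5, -0.2, -6.2]
grip_width: 0.0193
t 6.2 pos [ 0.5697 -0.0912  0.1599] yaw 9.08 q6 -0.38 F [ 0.5 -0.2 -6.2] w 0.0193 => shift [ 0.0004 -0.0001  0.0011] spin -0.62
t 6.25 pos [ 0.5698 -0.0916  0.16  ] yaw 9.05 q6 -0.38 F [ 0.4  0.1 -5.2] w 0.0189 => shift [ 0.0005 -0.      0.0015] spin -0.65
wrist ful 527 z [0.0582 0.062  0.0698] c [0.5553 0.0414] [0.0637 0.0209] 10.23 [[0.5220000147819519, 0.04600000008940697], [0.5260000228881836, 0.026000000536441803], [0.5889999866485596, 0.03700000047683716], [0.5849999785423279, 0.05700000002980232]]
wrist foot 866 z [0.0078 0.0098 0.0113] c [0.5542 0.0484] [0.1101 0.036 ] 11.32 [[0.4970000088214874, 0.054999999701976776], [0.5040000081062317, 0.019999999552965164], [0.6119999885559082, 0.041999999433755875], [0.6050000190734863, 0.07699999958276749]]
wrist plate 0
wrist bar 13103 z [0.1481 0.1493 0.1503] c [ 0.5676 -0.0755] [0.0422 0.2184] 3.49 [[0.5400000214576721, 0.03200000151991844], [0.5529999732971191, -0.1860000044107437], [0.5950000286102295, -0.182999
[... 1637 characters left out ...]
1086 0.0367] 3.65 [[0.49900001287460327, 0.05299999937415123], [0.5009999871253967, 0.01600000075995922], [0.6100000143051147, 0.023000000044703484], [0.6069999933242798, 0.05999999865889549]]
side plate 786 z [0.098  0.1032 0.1058] c [0.5594 0.137 ] [0.2081 0.1005] 4.85 [[0.45100000500679016, 0.17800000309944153], [0.46000000834465027, 0.07800000160932541], [0.6669999957084656, 0.09600000083446503], [0.6589999794960022, 0.19599999487400055]]
side bar 656 z [0.1392 0.1483 0.1505] c [ 0.5714 -0.0951] [0.042  0.2817] 13.33 [[0.5180000066757202, 0.03700000047683716], [0.5830000042915344, -0.2370000034570694], [0.6240000128746033, -0.22699999809265137], [0.5590000152587891, 0.04699999839067459]]
```

View pics/wrist2.png

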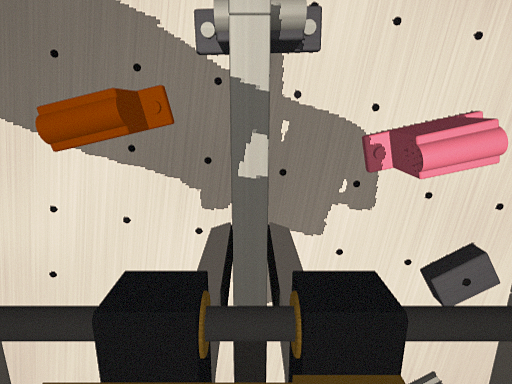

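The wrist view shows the held bar running straight up the picture at columns 230–270, heading to the dark fulcrum at (258,28). Orange and pink lie clear on either side. The fulcrum is about (0.555,0.0445) at 10.3° and the lip about (0.5655,0.097). I lower the bar here to 5 mm above ridge level, then slide it in.

```bash
python3 -c "
from h import *
to(0.5795,-0.0903,0.0977,10.3)"; python3 -m handwheel '[{"fingers":-1,"x":0.003,"y":0.01,"z":0,"spin":-0.5},{"fingers":-1,"x":0.006,"y":0.022,"z":0,"spin":-1.3},{"fingers":-1,"x":0.0095,"y":0.034,"z":0,"spin":-1.3},{"fingers":-1,"x":0.0095,"y":0.046,"z":0,"spin":-1.3},{"fingers":-1,"x":0.0095,"y":0.056,"z":0,"spin":-1.3},{"fingers":-1,"x":0.0095,"y":0.062,"z":0,"spin":-1.3},{"fingers":-1,"x":0.0095,"y":0.062,"z":0,"spin":-1.3},{"fingers":-1,"x":0.0095,"y":0.062,"z":0,"spin":-1.3},{"fingers":-1,"x":0.0095,"y":0.062,"z":0,"spin":-1.3},{"fingers":-1,"x":0.0095,"y":0.062,"z":0,"spin":-1.3}]'; python3 - <<'E'
from h import *
to(0.566,-0.0165,0.0977,10.3)
p,d,c=shot('side','side3')
q=cv2.resize(p[120:270,130:330],(800,600),interpolation=cv2.INTER_CUBIC); cv2.imwrite('pics/side3c.png',q[:,:,::-1])
E
```

```text
t 6.35 pos [ 0.5699 -0.0918  0.1602] yaw 9.07 q6 -0.38 F [ 0.   0.8 -5.3] w 0.0193 => shift [ 0.0098  0.0625 -0.0001] spin -1.23
time_s: 7.35
ee_pos: [0.5797, -0.0898, 0.099]
eef_rot: [-1.571, -0.001, 0.183]
force: [0.1, -0.3, -6.1]
grip_width: 0.0197
t 7.35 pos [ 0.5797 -0.0898  0.099 ] yaw 10.51 q6 -0.4 F [ 0.1 -0.3 -6.1] w 0.0197 => shift [-0.0001  0.0013  0.0746] spin 0.21
```

View pics/side3c.png

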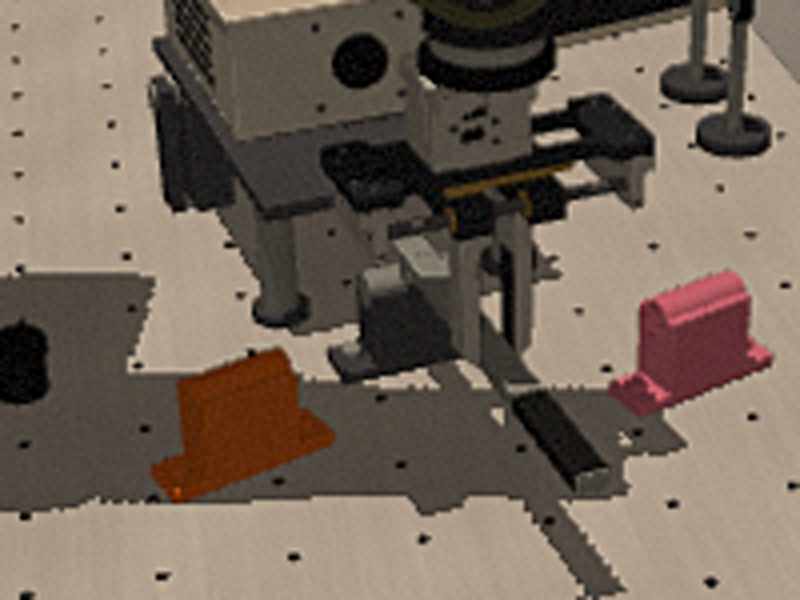

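The crop shows the bar (tip at about (420,255), grip end at about (590,480)) lying over the dark fulcrum and clear of everything. I slide it forward 75 mm.

```bash
python3 -m handwheel '[{"fingers":-1,"x":0,"y":0.002,"z":0.005,"spin":0.2},{"fingers":-1,"x":0,"y":0.002,"z":0.014,"spin":0.2},{"fingers":-1,"x":0,"y":0.002,"z":0.024,"spin":0.2},{"fingers":-1,"x":0,"y":0.002,"z":0.034,"spin":0.2},{"fingers":-1,"x":0,"y":0.002,"z":0.044,"spin":0.2},{"fingers":-1,"x":0,"y":0.002,"z":0.054,"spin":0.2},{"fingers":-1,"x":0,"y":0.002,"z":0.064,"spin":0.2},{"fingers":-1,"x":0,"y":0.002,"z":0.071,"spin":0.2},{"fingers":-1,"x":0,"y":0.002,"z":0.0745,"spin":0.2},{"fingers":-1,"x":0,"y":0.002,"z":0.0745,"spin":0.2}]'; python3 - <<'E'
from h import *
to(0.566,-0.0165,0.093,10.3)
ims=[]
for n in ['wrist','side']:
    p,d,c=shot(n,n+'4'); print(proj([.5655,.097,.092],c),proj([.5415,.1215,.086],c))
    if n=='side': p=cv2.resize(p[100:250,150:350],(512,384))
    ims.append(p)
cv2.imwrite('pics/v4.png',cv2.resize(np.hstack(ims),(800,300))[:,:,::-1])
E
```

```text
time_s: 8.4
ee_pos: [0.5659, -0.0161, 0.0965]
eef_rot: [-1.571, -0.0, 0.18]
force: [0.1, -0.3, -5.1]
grip_width: 0.0195
t 8.4 pos [ 0.5659 -0.0161  0.0965] yaw 10.34 q6 -0.27 F [ 0.1 -0.3 -5.1] w 0.0195 => shift [ 0.0001  0.0035 -0.0004] spin 0.04
(np.float64(292.82421477356706), np.float64(28.11362320883987)) (np.float64(250.97913899796106), np.float64(-37.39271636039223))
(np.float64(231.7834385583204), np.float64(168.13062839603273)) (np.float64(221.4844662685541), np.float64(166.94419735196809))
```

View pics/v4.png

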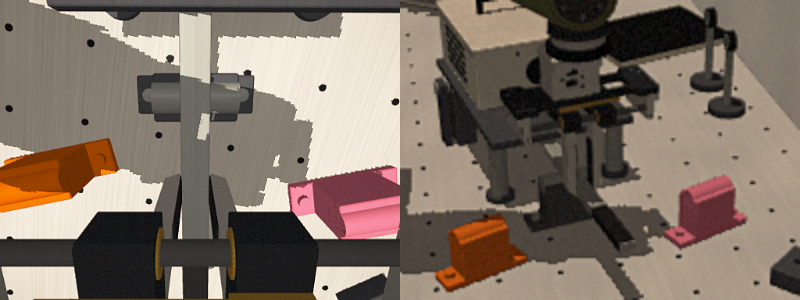

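The wrist panel shows the bar crossing the middle of the fulcrum (195,97) and disappearing under the plate edge at row ~11. I check the overlap numerically from that edge.

```bash
python3 - <<'E'
from h import *
p,d,c=load('wrist4')
g=p.astype(int).sum(2)
for u in [100,150,200,300,350,400]: print(u,g[4:26,u].tolist())
for v in (12,14,16): print(ray(195/.78125,v,c,.092).round(4),ray(100,v,c,.092).round(4),ray(400,v,c,.092).round(4))
W=cloud(d,c); 
m=(W[...,2]>.064)&(W[...,2]<.075)&(abs(W[...,0]-.556)<.05)&(abs(W[...,1]-.045)<.03); q=W[m]; print(len(q),q[:,2].max(),q.mean(0)); print(q[q[:,2]>.068].mean(0))
E
```

```text
100 [275, 256, 232, 213, 126, 84, 87, 109, 79, 46, 334, 672, 692, 679, 671, 675, 685, 675, 691, 716, 508, 326]
150 [266, 257, 244, 230, 152, 102, 96, 98, 99, 82, 126, 160, 160, 155, 159, 154, 152, 146, 170, 113, 120, 682]
200 [280, 277, 236, 230, 185, 121, 108, 105, 103, 84, 85, 339, 367, 369, 365, 364, 352, 357, 360, 359, 358, 364]
300 [299, 279, 255, 229, 207, 145, 99, 104, 117, 85, 87, 187, 352, 367, 348, 353, 350, 362, 348, 349, 370, 366]
350 [276, 261, 250, 237, 199, 154, 124, 104, 98, 89, 90, 126, 346, 383, 377, 376, 377, 377, 368, 376, 376, 372]
400 [269, 272, 259, 233, 211, 202, 131, 94, 101, 117, 108, 76, 136, 147, 157, 141, 134, 141, 126, 150, 144, 82]
[0.5448 0.1    0.092 ] [0.478  0.0878 0.092 ] [0.6119 0.1122 0.092 ]
[0.5449 0.0992 0.092 ] [0.478 0.087 0.092] [0.6121 0.1114 0.092 ]
[0.5451 0.0984 0.092 ] [0.4781 0.0862 0.092 ] [0.6124 0.1106 0.092 ]
2709 0.07194333642538606 [0.55429083 0.04947041 0.0683238 ]
[0.55427991 0.0492394  0.06941878]
```

The tip is 23 mm under the edge (edge at (0.545,0.099) on the bar's line). I advance 3 mm more and set the bar down on the ridge. Then I lower it with a light grip so the grip end sinks gently, and open.

```bash
python3 -m handwheel '[{"fingers":-1,"x":0,"y":0.0,"z":0.002,"spin":0},{"fingers":-1,"x":0,"y":0.001,"z":0.003,"spin":0},{"fingers":-1,"x":0,"y":0.002,"z":0.003,"spin":0},{"fingers":-1,"x":0,"y":0.003,"z":0.003,"spin":0},{"fingers":-1,"x":0,"y":0.0035,"z":0.003,"spin":0},{"fingers":-1,"x":0,"y":0.0035,"z":0.003,"spin":0},{"fingers":-1,"x":0,"y":0.0035,"z":0.003,"spin":0},{"fingers":-1,"x":0,"y":0.0035,"z":0.003,"spin":0},{"fingers":-1,"x":0,"y":0.0035,"z":0.003,"spin":0},{"fingers":-1,"x":0,"y":0.0035,"z":0.003,"spin":0}]'; python3 -m handwheel '[{"fingers":-1,"x":0,"y":0,"z":0,"spin":0},{"fingers":-1,"x":0,"y":0,"z":0,"spin":0},{"fingers":-1,"x":0,"y":0.002,"z":0,"spin":0},{"fingers":-1,"x":0,"y":0.004,"z":0,"spin":0},{"fingers":-1,"x":0,"y":0.006,"z":0,"spin":0},{"fingers":-1,"x":0,"y":0.008,"z":0,"spin":0},{"fingers":-1,"x":0,"y":0.010,"z":0,"spin":0},{"fingers":-1,"x":0,"y":0.012,"z":0,"spin":0},{"fingers":-0.1,"x":0,"y":0.012,"z":0,"spin":0},{"fingers":-0.1,"x":0,"y":0.012,"z":0,"spin":0}]' 8; python3 - <<'E'
from h import *
to(0.566,-0.0165,0.16,10.3)
p,d,c=shot('wrist','wrist5'); shot('side','side5')
p2=load('side5')[0]
cv2.imwrite('pics/v5.png',cv2.resize(np.hstack([p,cv2.resize(p2[100:250,150:350],(512,384))]),(800,300))[:,:,::-1])
E
```

```text
time_s: 9.5
ee_pos: [0.5654, -0.0136, 0.093]
eef_rot: [-1.571, -0.0, 0.18]
force: [-0.1, 0.2, -5.7]
grip_width: 0.0192
time_s: 10.5
ee_pos: [0.5657, -0.0135, 0.0813]
eef_rot: [-1.571, -0.001, 0.18]
force: [0.4, 0.5, -0.4]
grip_width: 0.0328
t 10.5 pos [ 0.5657 -0.0135  0.0813] yaw 10.31 q6 -0.27 F [ 0.4  0.5 -0.4] w 0.0328 => shift [-0.0001 -0.0787 -0.003 ] spin 0.01
```

View pics/v5.png

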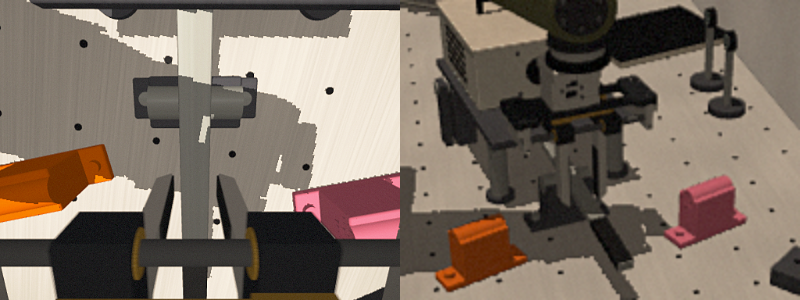

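The bar now lies across the fulcrum with its tip under the plate and its grip end sunk, and the fingers are open. I raise, back off along the bar to ~20 mm from its free end and shut the fingers.

```bash
python3 -m handwheel '[{"fingers":-0.1,"x":0,"y":-0.015,"z":0,"spin":0},{"fingers":-0.1,"x":0,"y":-0.035,"z":0,"spin":0},{"fingers":-0.1,"x":0,"y":-0.055,"z":-0.01,"spin":0},{"fingers":-1,"x":0,"y":-0.07,"z":-0.03,"spin":0},{"fingers":-1,"x":0,"y":-0.07,"z":-0.055,"spin":0},{"fingers":-1,"x":0,"y":-0.07,"z":-0.08,"spin":0},{"fingers":-1,"x":0,"y":-0.07,"z":-0.105,"spin":0},{"fingers":-1,"x":0,"y":-0.07,"z":-0.119,"spin":0},{"fingers":-1,"x":0,"y":-0.07,"z":-0.119,"spin":0},{"fingers":-1,"x":0,"y":-0.07,"z":-0.119,"spin":0}]' 20; python3 - <<'E'
from h import *
to(0.587,-0.131,0.08,10.3)
for n in ['scene','side']:
    p,d,c=shot(n,n+'6');w=cloud(d,c).reshape(-1,3)
    m=(w[:,1]<-.05)&(w[:,1]>-.22)&(abs(w[:,0]-.585)<.05)&(w[:,2]>.022)&(w[:,2]<.085); q=w[m]
    e=q[:,1].min(); print(n,len(q),'ymin',e.round(4),'end x',np.median(q[q[:,1]<e+.01,0]).round(4))
    for y in (-.07,-.1,-.12,-.14,-.155):
        s=q[abs(q[:,1]-y)<.005]; print(y,len(s),np.percentile(s,90,axis=0).round(4) if len(s) else '',np.median(s[:,0]).round(4) if len(s) else '')
    if n=='scene':
        m=(w[:,2]>.096)&(w[:,2]<.12)&(w[:,1]>.09)&(w[:,1]<.12)&(abs(w[:,0]-.57)<.05); print('plate top z',np.median(w[m,2]))
E
```

```text
time_s: 11.6
ee_pos: [0.5866, -0.13, 0.1512]
eef_rot: [-1.571, -0.0, 0.18]
force: [-0.2, -0.1, -0.0]
grip_width: 0.0002
t 11.6 pos [ 0.5866 -0.13    0.1512] yaw 10.31 q6 -0.46 F [-0.2 -0.1 -0. ] w 0.0002 => shift [ 0.0002  0.0712 -0.001 ] spin 0.01
scene 453 ymin -0.1509 end x 0.5916
-0.07 45 [ 0.5859 -0.0658  0.0694] 0.5817
-0.1 45 [ 0.5912 -0.0961  0.066 ] 0.5876
-0.12 45 [ 0.595  -0.1164  0.0624] 0.5897
-0.14 49 [ 0.5984 -0.1359  0.0601] 0.5947
-0.155 1 [ 0.5812 -0.1509  0.0568] 0.5812
plate top z 0.10550809697136243
side 333 ymin -0.1552 end x 0.5894
-0.07 30 [ 0.5841 -0.0654  0.0683] 0.5751
-0.1 30 [ 0.5898 -0.096   0.0636] 0.5812
-0.12 33 [ 0.5934 -0.1163  0.0616] 0.5845
-0.14 38 [ 0.5959 -0.1357  0.0587] 0.5872
-0.155 25 [ 0.5944 -0.1504  0.0568] 0.5863
```

The bar's end is at y≈-0.152 and its top is at z≈0.060 under the finger, as the geometry predicts. Now I push down.

```bash
python3 -m handwheel '[{"fingers":-1,"x":0,"y":0.025,"z":0,"spin":0},{"fingers":-1,"x":0,"y":0.05,"z":0,"spin":0},{"fingers":-1,"x":0,"y":0.064,"z":0,"spin":0},{"fingers":-1,"x":0,"y":0.07,"z":0,"spin":0},{"fingers":-1,"x":0,"y":0.074,"z":0,"spin":0},{"fingers":-1,"x":0,"y":0.078,"z":0,"spin":0},{"fingers":-1,"x":0,"y":0.082,"z":0,"spin":0},{"fingers":-1,"x":0,"y":0.086,"z":0.001,"spin":0},{"fingers":-1,"x":0,"y":0.09,"z":0.001,"spin":0},{"fingers":-1,"x":0,"y":0.09,"z":0.001,"spin":0}]'; cat >> h.py <<'E'
def lip(tag):
    for n in ['scene','side']:
        p,d,c=shot(n,n+tag);w=cloud(d,c).reshape(-1,3)
        m=(w[:,2]>.085)&(w[:,2]<.14)&(w[:,1]>.08)&(w[:,1]<.125)&(w[:,0]>.45)&(w[:,0]<.66); q=w[m]
        t=(q-[.5655,.098,0])@np.array([-.179,.984,0]); k=(t>.003)&(t<.02)
        print(n,'plate top near edge z',np.median(q[k,2]).round(4),k.sum())
E
python3 - <<'E'
from h import *
to(0.587,-0.131,0.041,10.3); lip('7')
E
```

```text
time_s: 12.7
ee_pos: [0.5879, -0.1292, 0.0633]
eef_rot: [-1.572, -0.004, 0.18]
force: [-1.5, 4.4, 11.3]
grip_width: 0.0005
t 12.7 pos [ 0.5879 -0.1292  0.0633] yaw 10.33 q6 -0.46 F [-1.5  4.4 11.3] w 0.0005 => shift [-0.0012  0.0223 -0.0016] spin 0.03
scene plate top near edge z 0.1123 429
side plate top near edge z 0.1095 186
```

```bash
python3 -m handwheel '[{"fingers":-1,"x":0,"y":0.003,"z":0,"spin":0},{"fingers":-1,"x":0,"y":0.006,"z":0,"spin":0},{"fingers":-1,"x":0,"y":0.009,"z":0.001,"spin":0},{"fingers":-1,"x":0,"y":0.012,"z":0.001,"spin":0},{"fingers":-1,"x":0,"y":0.015,"z":0.001,"spin":0},{"fingers":-1,"x":0,"y":0.017,"z":0.002,"spin":0},{"fingers":-1,"x":0,"y":0.019,"z":0.002,"spin":0},{"fingers":-1,"x":0,"y":0.021,"z":0.002,"spin":0},{"fingers":-1,"x":0,"y":0.021,"z":0.002,"spin":0},{"fingers":-1,"x":0,"y":0.021,"z":0.002,"spin":0}]'; python3 - <<'E'
from h import *
to(0.587,-0.131,0.041,10.3); lip('8')
E
```

```text
time_s: 13.8
ee_pos: [0.5879, -0.1277, 0.0427]
eef_rot: [-1.572, -0.005, 0.18]
force: [0.9, 2.4, 11.4]
grip_width: 0.0007
t 13.8 pos [ 0.5879 -0.1277  0.0427] yaw 10.32 q6 -0.46 F [ 0.9  2.4 11.4] w 0.0007 => shift [-0.0015  0.0017 -0.0031] spin 0.02
scene plate top near edge z 0.1212 496
side plate top near edge z 0.1182 215
```

Plate top is up 15.7 mm at the edge by the scene camera, and the side camera shows a similar rise. I back off upwards and re-measure.

```bash
python3 -m handwheel '[{"fingers":-1,"x":0,"y":-0.004,"z":0,"spin":0},{"fingers":-1,"x":0,"y":-0.012,"z":0,"spin":0},{"fingers":-1,"x":0,"y":-0.03,"z":0,"spin":0},{"fingers":-1,"x":0,"y":-0.06,"z":0,"spin":0},{"fingers":-1,"x":0,"y":-0.09,"z":0,"spin":0},{"fingers":-1,"x":0,"y":-0.12,"z":-0.01,"spin":0},{"fingers":-1,"x":0,"y":-0.14,"z":-0.02,"spin":0},{"fingers":-1,"x":0,"y":-0.15,"z":-0.02,"spin":0},{"fingers":-1,"x":0,"y":-0.15,"z":-0.02,"spin":0},{"fingers":-1,"x":0,"y":-0.15,"z":-0.02,"spin":0}]'; python3 - <<'E'
from h import *
to(0.587,-0.131,0.041,10.3); lip('9'); lip('10'); print(np.abs(load('side9')[0].astype(int)-load('side10')[0]).max(2)[150:280,150:330].mean())
p=load('side10')[0]; cv2.imwrite('pics/v10.png',cv2.resize(p[100:280,130:370],(800,600))[:,:,::-1])
E
```

```text
time_s: 14.9
ee_pos: [0.5893, -0.1468, 0.189]
eef_rot: [-1.57, 0.001, 0.18]
force: [-0.5, -0.4, -0.6]
grip_width: 0.0006
t 14.9 pos [ 0.5893 -0.1468  0.189 ] yaw 10.32 q6 -0.48 F [-0.5 -0.4 -0.6] w 0.0006 => shift [0.0007 0.148  0.0159] spin 0.02
scene plate top near edge z 0.1214 503
side plate top near edge z 0.1187 229
scene plate top near edge z 0.1213 497
side plate top near edge z 0.1181 236
4.013205128205128
```

View pics/v10.png

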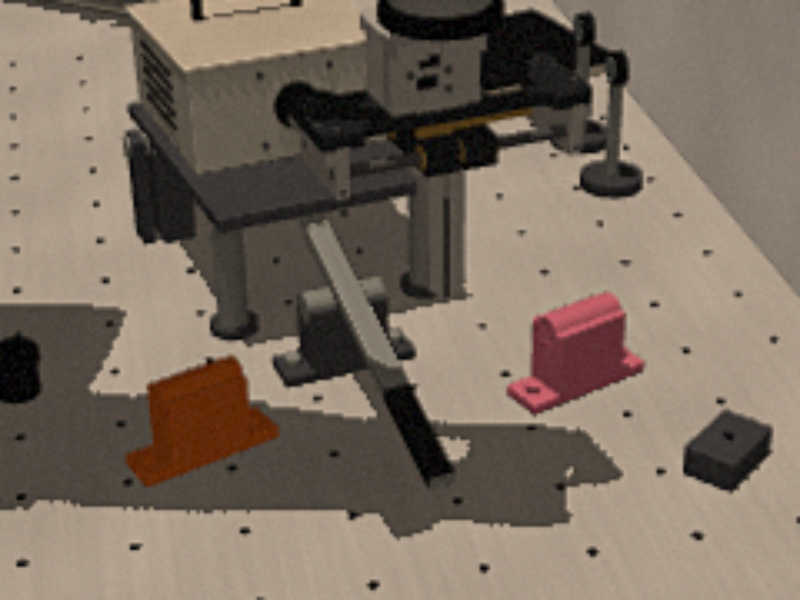

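The crop shows the bar resting over the fulcrum with its tip (320,230) under the raised plate and its grip end (435,480) down. The gripper is well clear and the plate height has not changed since letting go.

```bash
python3 -c "
from h import *
print(get_obs()['time_s'],get_obs()['force'].round(1)); workorder.hand_in()"
```

```text
15.1 [-0.5  0.7  0.1]
the job is handed in; nothing more can be done
```

I gripped the pry bar at its middle, laid it across the dark fulcrum with its tip about 26 mm under the plate's edge, and pushed its free end down with the closed fingers. I then raised the arm clear and handed the job in at 15.1 s; hand-in gives no verdict.

- **Lift:** the scene camera had the plate top near the edge at 105.5 mm before the push and 121.3 mm after letting go, a rise of about 16 mm. The rise stayed within 0.2 mm between the push and hand-in.
- **Camera disagreement:** the side camera reads about 3 mm lower throughout, at 118 mm at the end. Even taken against the scene camera's start value, that still leaves a rise of about 12.5 mm.
- **Forces:** the push measured about 11 N at the wrist, below the 15–20 N suggested. I could not measure the bar's force on the fulcrum; by lever balance I estimate about 40 N.
- **Release:** the wrist force was near zero after letting go. In the last picture the bar lies still across the fulcrum with its tip under the plate, and the gripper is well clear.

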